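# Clear the jig of a 3D printer, load the next housing and set the job dial

### The job

A finished white cup was left standing in the white U-shaped jig on the printer's bed: take it out and stand it upright in the blue tray with the other cups. Then load the orange housing flat into the jig, its black cable port facing the jig's open end, slid fully home and square against the rear stop, and last set the job dial to its fourth click, the green dot. Leave everything else where it is and do not touch the print head.

Things in the scene. Friction and masses are not known exactly. Their poses are not given: they have to be found in the camera images.
- printer: Black desktop 3D printer, fixed. Origin on the bench below the middle of its bed; x points to its back, y left, z up. Bed: black plate 235 x 235 mm centred on the origin, top at z = 100 mm, fixed. The left part of the bed, y = 12 to 115 mm, is empty: room to put a thing down. A cross foot lies on the bench at x = 145 to 185, y = +-200, 32 mm tall
- beam (a point): Middle of the front face of the printer's beam, at printer x = 155, y = 0, z = 345 mm. The beam runs along y, 400 mm long and 40 mm tall; uprights (40 x 20 mm, 462 mm tall) stand at printer x = 195, y = +-190 mm
- print_head: Black print head on the beam, parked at its left end; must not be touched. It fills x = 93 to 155, y = 85 to 165 and z = 270 to 400 mm in the printer's frame. Origin at the middle of its carriage plate
- jig: White U-shaped fence fixed on the bed. Origin on the bed's surface, between the rails; x points towards the closed end. Two rails run along x from x = -92 to 86 mm, 14 mm wide, 22 mm tall, their inner faces at y = +-37 mm (gap 74 mm); the rear stop joins them at the closed end, 22 mm tall, its face at x = 72 mm. The end at -x is open
- stop (a point): Middle of the rear stop's face, 10 mm above the bed, at jig x = 72 mm
- cup: White printed cup that stands in the jig: 40 mm tall, foot 34 mm, waist 31 mm (16 mm up), lip 42 mm across, wall 2.4 mm, 25 g, upright. Origin at the centre of its foot, z up
- cup_waist (a point): Point on the cup's axis 20 mm above its foot (32 mm across there)
- done_tray: Blue open tray on the bench for finished parts, 132 (x) by 172 (y) mm, 24 mm tall, walls and floor 3 mm; fixed. Origin at the centre of its underside
- cup_a: Another white cup, the same in size, standing in the blue tray; leave it. Origin at the centre of its foot
- cup_b: Another white cup, the same in size, standing in the blue tray; leave it. Origin at the centre of its foot
- lane_tray: Dark grey tray on the bench with three lanes side by side along its x, fixed. Lanes are 52 mm wide, 55 mm apart and run along its y; walls between them 24 mm tall, 3 mm thick; floor 3 mm; at the lane ends a lip only 12 mm tall at y = +-65 to 68 mm. Origin at the centre of its underside. One housing lies in each lane, its long side along the lane
- housing_orange: Orange closed housing, 40 (x) by 62 (y) by 26 mm, about 90 g. Origin at the centre of its underside; its -x face carries the black cable port, also marked by a black bar on the top near that face. In its lane only 6 mm stay free on either side (x faces); its ends (y faces) are free. In the jig the rails leave 6 mm at its ends
- housing_orange_port (a point): Middle of the black cable port, on the housing's -x face, 12 mm up
- housing_grey: Grey housing, the same in size, in another lane; leave it. Origin as the orange one
- housing_black: Black housing, the same in size, in another lane; leave it. Origin as the orange one
- control_box: Black control box on the bench, fixed, 92 (x) by 124 (y) by 46 mm tall, with a display and the job dial on its top. Origin at the centre of its underside
- dial (a joint): Angle of the job dial, rad, growing as it turns clockwise seen from above. It clicks into rest every 0.419 rad (24 degrees): 0 is its stop, at the red dot (the pointer then points along the box's +x), the green dot is the fourth click, at 1.676; end of travel at 2.93. Let go within half a click of a rest, it snaps into it. It takes about 0.07 N m to turn
- dial_top (a point): Centre of the dial's top face, on its vertical axis. The dial is round, 33 mm across, and its top stands 25 mm above the box's top (71 mm above the bench)
- dial_pointer (a point): Outer end of the white pointer line on the dial's top, 15.5 mm from the axis
- glue_stick: White glue stick with a red cap, standing on the bench, 27 mm across, 95 mm tall; leave it. Origin at the centre of its foot
- scraper: Scraper with a red handle lying on the bench, 190 mm long; leave it. Origin near the middle, on its underside
- spray_bottle: Clear bottle with a blue cap, 60 mm across, 155 mm tall; leave it. Origin at the centre of its foot
- grease_jar: White jar with a blue lid, 57 mm across, 55 mm tall; leave it. Origin at the centre of its foot
Not all that is in view belongs to the job. Of the things like the housing_orange, leave any that is purple or turquoise; of the rest the larger one is meant.

How it is judged:
By the outcome, as a careful person would: the job done as asked, in the order asked, and still so for the second after the job is handed in, with the robot touching nothing.
It also fails if it takes over 72 s, if anything falls off the work surface, if the arm or the gripper's body presses on something with over 40 N, if the wrist force passes 120 N, or if a joint passes its speed limit or range.

### The arm

A 6-joint arm with a two-finger parallel gripper is mounted at the origin on the work surface. World frame = base frame: x ahead of the robot, y to its left, z up, the work surface at z = 0. Lengths are in m, angles in rad, forces in N, time in s.
With the tool pointing down it reaches from about 0.4 to 0.825 m from the base axis. Payload 7 kg.
Tool frame: the origin (TCP) lies at the centre of the arm's flange, where the gripper is bolted on; the fingertips stand 178 mm ahead of it and the grasp point (between the pads) lies 159 mm ahead of it; z points along the fingers, y is the direction in which the jaws open and shut (so a half turn about z gives the same grasp; the last joint's range is limited). The gripper opens to 88 mm and grips with 3 to 60 N. Pads are 19 mm wide; open, the fingers measure 130 mm over their backs; the gripper's body (78 mm by 193 mm) begins 47 mm behind the grasp point.
Start: joints at [-0.977, 0.359, 0.012, 0, -1.224, -0.288], TCP at [0.203, -0.644, 0.405] pointing down, gripper open.
Joint ranges: [-3.07, 3.07], [-1.43, 2.12], [-1.02, 1.25], [-3.03, 1.67], [-3.05, -0], [-3.03, 3.03]. Speed limits (rad/s): [2.39, 2.39, 3.01, 3.14, 3.14, 3.14].

### API

Orientations are given as [roll, pitch, yaw] about the fixed x, y, z axes, in that order (R = Rz(yaw) Ry(pitch) Rx(roll)).
In Python, from station import * gives the robot as it stands.
- The arm moves only by the tool send_rows, never from a script. Its argument "motion" is a list of rows, each an object with "offset": the shift along the tool's x, y, z in cm, a list of three; "turn": the turn about the tool's z in degrees. In form: [{"offset": [x, y, z], "turn": turn}, ...]. A call has 1 to 8 rows; each row is the pose to reach, as a shift and turn from the pose commanded when the call began, along the tool's axes at that moment; what a row does not reach only later rows make up. A row lasts 1/10 s, in which the tool goes at most 50 mm and 8.59 degrees, less where a joint would pass 70% of its speed; a pose out of reach is approached as far as the arm can. A call with a gripper value outside its range is refused whole. "hand" is the opening, from -1 (shut) to 1 (fully open), set as the call begins (left out, the last holds). The fingers move at their own pace and stop on an object; "squeeze" is the grip in N (left out, the last holds). Time passes only in rows, so rows that repeat a pose let the fingers close. It gives the time, the measured TCP pose, the force and the opening at its end, in the units of the state.
- get_state(): the state, without advancing time (a new reading comes with each control period).
- grab_frame(name): name is "side" or "top" or "wrist"; returns a dict with "frame" (400x640x3 uint8, blue, green, red), "range_z" (400x640 float32, m along the optical axis (not along the pixel's ray), 0 where there is no reading), "vertical_fov" (degrees; the focal length in pixels is half the picture's height over the tangent of half this angle, whatever the lens; pixels are square), "cx", "cy" (the principal point, pixels), "cam_to_world" (4x4, takes a point from camera to world coordinates). Camera axes: x right, y up, looking along -z (the intrinsics and any distortion apply to the point x, -y, -z); pixel columns grow to the right and rows downward; lengths in m; the calibration is good to about 2 mm. The wrist camera is an equidistant fisheye: a pixel r from the principal point sees the ray r / f radians off the axis. A picture is of the moment at which its call begins.
- job_done(): hands the job in, once; it reports no verdict.
The state is a dict: "t": time; "q": joint angles; "qd": joint speeds; "joint_efforts": joint torques, N m; "eef_pos": TCP position; "ee_rot": TCP orientation; "force": force on the tool from outside, world axes, zero at the start; "moment": the same for the moment, N m; "width": finger opening in m.
Only numpy, scipy, OpenCV 4.12 (cv2) and the standard library are available. Lean on these libraries where they do the work, as an engineer would, in place of code of your own. Each camera call takes 0.05 s, during which the arm holds its last target. There are 200 camera calls.

## Working session

There is one attempt and no reset: what is moved stays moved. The work goes in short steps, Python scripts to look and compute and a tool call to move; the robot and the scene stay as the last step left them, time stands still between calls to the robot, and variables do not carry over. Pictures are saved under pics/ and viewed, about 8 in all and at most 12, crops included, and the job is handed in when it is done.

Besides the shell and the picture viewer there is one more tool, called after "Request:" as name([rows], argument=value, ...), one row to a line, values as JSON. send_rows: Moves the arm, as the interface text tells. Its arguments: {"type":"object","properties":{"motion":{"type":"array"},"hand":{"type":"number"},"squeeze":{"type":"number"}},"required":["motion"]}

```bash
ls; mkdir -p pics
cat > h.py <<'E'
from station import *
import numpy as np, cv2
def cast(f,u,v,z):
    """pixel -> world point on plane z"""
    fl=200/np.tan(np.radians(f['vertical_fov'])/2); T=np.array(f['cam_to_world'])
    d=np.array([u-f['cx'],-(v-f['cy']),-fl])
    d=T[:3,:3]@d; o=T[:3,3]
    return o+d*(z-o[2])/d[2]
def depthpt(f,u,v):
    fl=200/np.tan(np.radians(f['vertical_fov'])/2); T=np.array(f['cam_to_world'])
    z=f['range_z'][v,u]
    return T[:3,:3]@np.array([(u-f['cx'])*z/fl,-(v-f['cy'])*z/fl,-z])+T[:3,3]
E
python3 - <<'E'
from h import *
import pickle
print(get_state())
for n in ("top","side"):
    f=grab_frame(n); cv2.imwrite(f"pics/{n}0.png",f['frame']); pickle.dump(f,open(n+'0.pkl','wb'))
    print(n,{k:v for k,v in f.items() if k not in('frame','range_z')})
E
```

```text
pics
{'t': 0.0, 'q': array([-9.76877244e-01,  3.59389826e-01,  1.10603668e-02, -3.87142554e-04,
       -1.22413576e+00, -2.88066760e-01]), 'qd': array([-0.0002015 ,  0.00077349, -0.00091923,  0.0030142 , -0.00052101,
        0.00076079]), 'joint_efforts': array([-4.32962734e-04, -5.82717025e+01,  2.93055689e+01,  6.99732721e+00,
        6.94759452e-03, -1.13790884e-04]), 'eef_pos': array([ 0.20316602, -0.64348334,  0.40371454]), 'ee_rot': array([ 3.13988912e+00, -1.25239238e-04, -2.83587206e+00]), 'force': array([-0.81834386,  0.36138221,  0.8414144 ]), 'moment': array([ 0.02283088, -0.00155546,  0.04098358]), 'width': 0.08759888414067799}
top {'vertical_fov': 57.52553471242687, 'cx': 318.17838991638575, 'cy': 202.0660860402637, 'cam_to_world': array([[ 0.00469931,  0.98318129, -0.18257183,  0.3470322 ],
       [-0.99994602,  0.00631205,  0.00825335,  0.00878267],
       [ 0.00926694,  0.18252319,  0.98315788,  1.34172708],
       [ 0.        ,  0.        ,  0.        ,  1.        ]])}
side {'vertical_fov': 48.171950827207986, 'cx': 324.4003035515155, 'cy': 199.63886523563394, 'cam_to_world': array([[-0.82027129,  0.30378503, -0.48463354, -0.09419163],
       [-0.57174101, -0.45969736,  0.67955173,  0.97633637],
       [-0.01634711,  0.83450164,  0.55076291,  0.97640496],
       [ 0.        ,  0.        ,  0.        ,  1.        ]])}
```

View pics/top0.png

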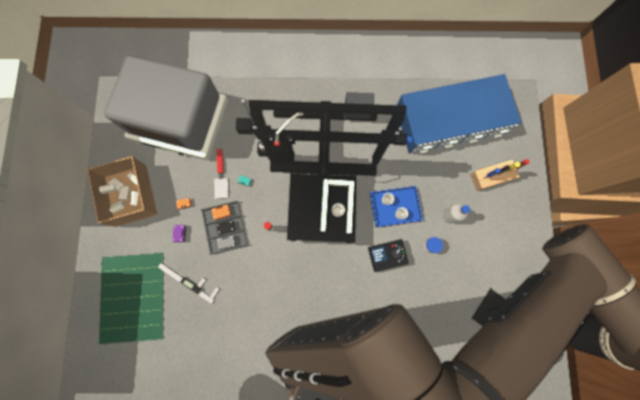

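View pics/side0.png

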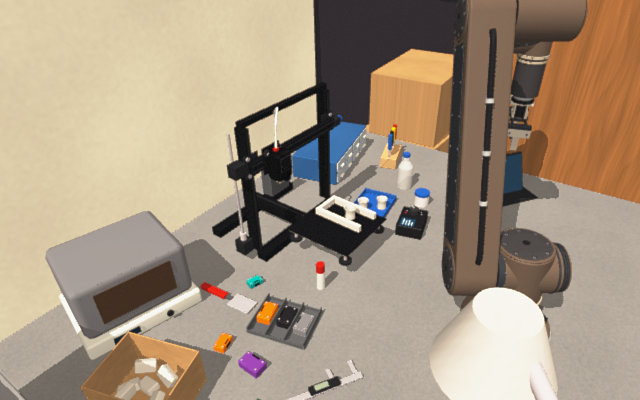

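Run:
```python
from h import *
import pickle
f=pickle.load(open('top0.pkl','rb')); im=f['frame']
a=cv2.resize(im[160:280,165:265],None,fx=4,fy=4,interpolation=cv2.INTER_CUBIC)
b=cv2.resize(im[160:280,285:385+0],None,fx=4,fy=4,interpolation=cv2.INTER_CUBIC)
cv2.imwrite('pics/crop1.png',np.hstack([a,b]))
hsv=cv2.cvtColor(im,cv2.COLOR_BGR2HSV)
def blobs(name,m,z,mn=15):
    n,l,s,c=cv2.connectedComponentsWithStats(m.astype(np.uint8))
    for i in range(1,n):
        if s[i,4]>=mn:
            cn=np.argwhere(l==i)[:,::-1].astype(np.float32); p=np.array([cast(f,u,v,z)[:2] for u,v in cn],np.float32)
            r=cv2.minAreaRect(p); print(name,c[i].round(1),s[i,4],'ctr',np.round(r[0],4),'size',np.round(r[1],4),'ang',round(r[2],1))
H,S,V=[hsv[...,i].astype(int) for i in range(3)]
R=np.zeros(H.shape,bool); R[150:290,150:480]=1
blobs('orange',R&(H>5)&(H<22)&(S>150)&(V>120),0.029)
blobs('blue',R&(H>100)&(H<125)&(S>140)&(V>70),0.024,60)
blobs('white',R&(S<60)&(V>215),0.122,20)
blobs('dark',R&(V<60),0.03,150)
```

```text
orange [183.2 203.2] 81 ctr [0.5828 0.4911] size [0.026  0.0436] ang 4.0
orange [220.9 211.8] 146 ctr [0.5535 0.3516] size [0.0389 0.059 ] ang 19.3
blue [395.7 206.6] 1169 ctr [ 0.5788 -0.2867] size [0.1272 0.1691] ang 8.1
blue [434.3 244.7] 164 ctr [ 0.4386 -0.4215] size [0.0467 0.0514] ang 0.3
white [193.3 152.4] 90 ctr [0.7474 0.4437] size [0.0965 0.0159] ang 80.6
white [220.4 187.9] 210 ctr [0.6212 0.3329] size [0.0631 0.0376] ang 3.2
white [337.5 201.8] 453 ctr [ 0.5621 -0.0662] size [0.1004 0.1751] ang 86.5
white [170.1 272.5] 84 ctr [0.3363 0.4842] size [0.0813 0.0112] ang 57.2
dark [317.3 192.8] 4938 ctr [ 0.6173 -0.0155] size [0.3452 0.4703] ang 0.4
dark [389.  259.2] 328 ctr [ 0.3994 -0.2528] size [0.0827 0.1209] ang 13.3
```

View pics/crop1.png

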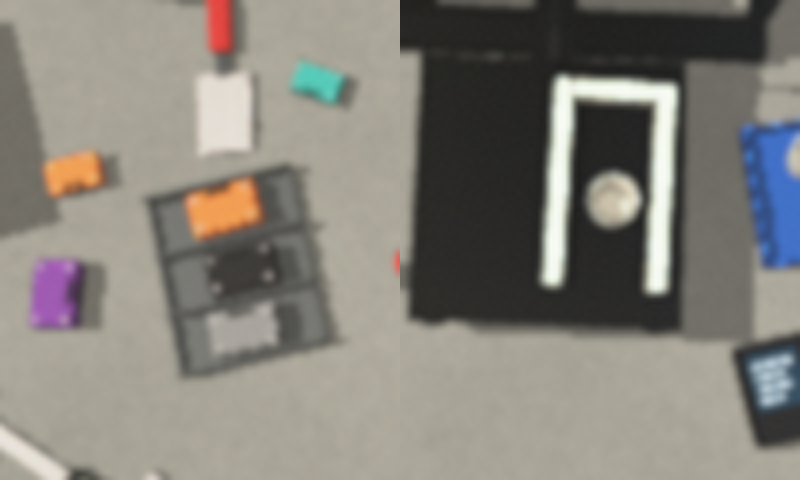

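```bash
cat >> h.py <<'E'
def plan(x,y,z,yaw=None,s=None):
    """print offset (cm) and turn (deg) to reach TCP world pose"""
    s=s or get_state(); p=s['eef_pos']; w=s['ee_rot'][2]
    d=np.array([x,y,z])-p; c,sn=np.cos(w),np.sin(w)
    dy=0 if yaw is None else (yaw-w+np.pi)%(2*np.pi)-np.pi
    print('t',round(s['t'],2),'pos',p.round(4),'yaw',round(w,3),'q6',round(s['q'][5],2),'-> offset cm',np.round([100*(c*d[0]+sn*d[1]),100*(sn*d[0]-c*d[1]),-100*d[2]],2),'turn',round(-np.degrees(dy),1))
def wcast(f,u,v,z):
    fl=200/np.tan(np.radians(f['vertical_fov'])/2); T=np.array(f['cam_to_world'])
    a,b=u-f['cx'],v-f['cy']; r=np.hypot(a,b)+1e-9; th=r/fl
    d=T[:3,:3]@np.array([np.sin(th)*a/r,-np.sin(th)*b/r,-np.cos(th)]); o=T[:3,3]
    return o+d*(z-o[2])/d[2]
E
python3 - <<'E'
from h import *
import pickle
f=pickle.load(open('top0.pkl','rb'))
for n,u,v,z in [('cup',338.3,210,.14),('cupa',389,199,.043),('cupb',402,213,.043),('jig rear L',325.7,180,.122),('jig rear R',353,182,.122),('open L',323,231,.122),('open R',349.3,233,.122),('bed FL',288,240,.1),('bed FR',355.5,241,.1),('bed BL',291,175,.1),('dial',399,254,.071),('glue',268,226,.09)]:
    print(n,cast(f,u,v,z).round(3),depthpt(f,int(u),int(v)).round(3))
plan(0.50,-0.065,0.42,-np.pi/2)
E
```

```text
cup [ 0.544 -0.069  0.14 ] [ 0.549 -0.07   0.105]
cupa [ 0.601 -0.26   0.043] [ 0.608 -0.267  0.008]
cupb [ 0.55  -0.305  0.043] [ 0.557 -0.316 -0.001]
jig rear L [ 0.651 -0.027  0.122] [ 0.65  -0.024  0.125]
jig rear R [ 0.645 -0.121  0.122] [ 0.645 -0.121  0.122]
open L [ 0.475 -0.018  0.122] [ 0.475 -0.018  0.117]
open R [ 0.469 -0.106  0.122] [ 0.47  -0.107  0.108]
bed FL [0.446 0.1   0.1  ] [0.446 0.1   0.098]
bed FR [ 0.444 -0.129  0.1  ] [ 0.444 -0.128  0.1  ]
bed BL [0.674 0.094 0.1  ] [0.674 0.094 0.098]
dial [ 0.402 -0.283  0.071] [ 0.402 -0.283  0.07 ]
glue [0.494 0.171 0.09 ] [0.494 0.17  0.095]
t 0.1 pos [ 0.2032 -0.6435  0.4038] yaw -2.836 q6 -0.29 -> offset cm [-45.72  46.24  -1.62] turn -72.5
```

Request:
send_rows([
  {"offset": [-23,23,-1.6],"turn": -60},
  {"offset": [-23,23,-1.6],"turn": -60},
  {"offset": [-23,23,-1.6],"turn": -60},
  {"offset": [-23,23,-1.6],"turn": -60},
  {"offset": [-23,23,-1.6],"turn": -60},
  {"offset": [-23,23,-1.6],"turn": -60},
  {"offset": [-23,23,-1.6],"turn": -60},
])

```text
t: 0.8
eef_pos: [0.354, -0.3523, 0.4209]
ee_rot: [-3.141, 0.0, -1.781]
force: [0.1, -0.5, 0.2]
width: 0.0877
```

Run:
```python
from h import *
plan(0.50,-0.065,0.42,-np.pi/2-0.06)
```

```text
t 0.8 pos [ 0.354  -0.3523  0.4209] yaw -1.781 q6 0.18 -> offset cm [-31.15  -8.29   0.09] turn -8.6
```

Request:
send_rows([
  {"offset": [-31.2,-8.3,0],"turn": -8.6},
  {"offset": [-31.2,-8.3,0],"turn": -8.6},
  {"offset": [-31.2,-8.3,0],"turn": -8.6},
  {"offset": [-31.2,-8.3,0],"turn": -8.6},
  {"offset": [-31.2,-8.3,0],"turn": -8.6},
  {"offset": [-31.2,-8.3,0],"turn": -8.6},
  {"offset": [-31.2,-8.3,0],"turn": -8.6},
  {"offset": [-31.2,-8.3,0],"turn": -8.6},
])

```text
t: 1.6
eef_pos: [0.5029, -0.0658, 0.4201]
ee_rot: [3.141, 0.0, -1.635]
force: [-1.0, -0.2, -0.2]
width: 0.0879
```

Run:
```python
from h import *
import pickle
f=grab_frame('wrist'); pickle.dump(f,open('w1.pkl','wb')); cv2.imwrite('pics/w1.png',f['frame'])
print({k:v for k,v in f.items() if k not in('frame','range_z')}); s=get_state(); print(s['eef_pos'],s['ee_rot'])
```

```text
{'vertical_fov': 65.70646984690485, 'cx': 319.8171417898622, 'cy': 201.96908307431107, 'cam_to_world': array([[-9.97874300e-01, -6.20451802e-02, -1.99318213e-02,
         4.97298112e-01],
       [ 6.51679788e-02, -9.49451622e-01, -3.07074505e-01,
        -1.49703115e-01],
       [ 1.28192886e-04, -3.07720673e-01,  9.51476732e-01,
         3.98450253e-01],
       [ 0.00000000e+00,  0.00000000e+00,  0.00000000e+00,
         1.00000000e+00]])}
[ 0.50216504 -0.06700303  0.42007268] [ 3.14039339e+00 -1.83698989e-04 -1.63588887e+00]
```

View pics/w1.png

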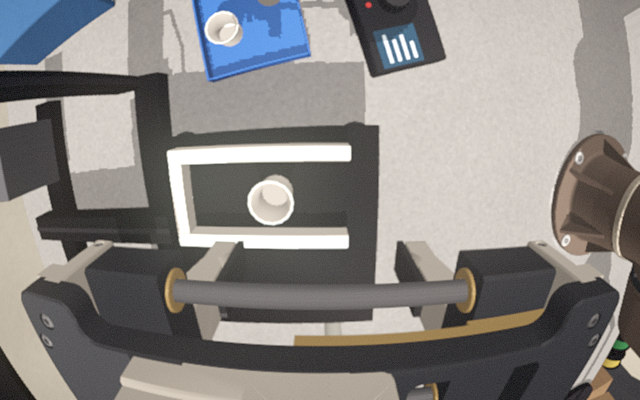

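```bash
cat >> h.py <<'E'
def wmap(f):
    """world xyz for every pixel of the fisheye, from depth"""
    fl=200/np.tan(np.radians(f['vertical_fov'])/2); T=np.array(f['cam_to_world'])
    v,u=np.mgrid[:400,:640]; a,b=u-f['cx'],v-f['cy']; r=np.hypot(a,b)+1e-9; th=r/fl
    d=np.stack([np.sin(th)*a/r,-np.sin(th)*b/r,-np.cos(th)],-1)
    d=d/np.cos(th)[...,None]*f['range_z'][...,None]
    return d@T[:3,:3].T+T[:3,3]
E
python3 - <<'E'
from h import *
import pickle
f=pickle.load(open('w1.pkl','rb')); P=wmap(f); im=f['frame']
z=P[...,2]; g=im.min(2)
print('bed z',np.median(z[190:210,330:340]))
R=np.zeros(z.shape,bool); R[135:260,160:360]=1
m=R&(abs(z-.122)<.006)&(g>170); print(m.sum(), np.median(z[m]))
uv=np.argwhere(m)[:,::-1]
p=np.array([wcast(f,u,v,.122)[:2] for u,v in uv],np.float32)
print(cv2.minAreaRect(p)); 
# rail faces: sample transitions
for c in (230,310,340):
    col=g[140:255,c]; print(c,[ (140+i) for i in range(114) if (int(col[i])>170)!=(int(col[i+1])>170)])
row=g[170,160:360]; print([160+i for i in range(199) if (int(row[i])>170)!=(int(row[i+1])>170)])
m2=np.zeros(z.shape,bool); m2[165:230,235:310]=1; m2&=(abs(z-.14)<.005)
p2=np.array([wcast(f,u,v,.14)[:2] for v,u in np.argwhere(m2)],np.float32); print('lip',m2.sum(),cv2.minEnclosingCircle(p2))
E
```

```text
bed z 0.09838928576822253
5996 0.12028048992712731
((0.5641092658042908, -0.06760779023170471), (0.10184235125780106, 0.17609475553035736), 86.6498794555664)
230 [145, 162, 227, 242]
310 [143, 160, 227, 248]
340 [144, 160, 227, 248]
[168, 181]
lip 462 ((0.5467180013656616, -0.06839468330144882), 0.02078109420835972)
```

Run:
```python
from h import *
plan(0.5467,-0.0684,0.283,-1.629)
```

```text
t 1.65 pos [ 0.5022 -0.067   0.4201] yaw -1.636 q6 -0.32 -> offset cm [-0.15 -4.45 13.71] turn -0.4
```

Request:
send_rows([
  {"offset": [-0.1,-4.4,0],"turn": -0.4},
  {"offset": [-0.1,-4.4,4],"turn": -0.4},
  {"offset": [-0.1,-4.4,8],"turn": -0.4},
  {"offset": [-0.1,-4.4,11],"turn": -0.4},
  {"offset": [-0.1,-4.4,13.7],"turn": -0.4},
  {"offset": [-0.1,-4.4,13.7],"turn": -0.4},
])

```text
t: 2.25
eef_pos: [0.5446, -0.0715, 0.2811]
ee_rot: [3.137, -0.001, -1.633]
force: [-0.5, -0.5, 0.1]
width: 0.0876
```

Request:
send_rows([
  {"offset": [0,0,0],"turn": 0},
  {"offset": [0,0,0],"turn": 0},
  {"offset": [0,0,0],"turn": 0},
  {"offset": [0,0,0],"turn": 0},
  {"offset": [0,0,0],"turn": 0},
  {"offset": [0,0,0],"turn": 0},
  {"offset": [0,0,0],"turn": 0},
  {"offset": [0,0,0],"turn": 0},
], hand=-1, squeeze=10)

```text
t: 3.05
eef_pos: [0.5458, -0.0703, 0.2838]
ee_rot: [-3.141, -0.0, -1.631]
force: [0.0, 0.9, 1.3]
width: 0.0398
```

Request:
send_rows([
  {"offset": [0,0,-1],"turn": 0},
  {"offset": [0,0,-4],"turn": 0},
  {"offset": [0,0,-8],"turn": 0},
  {"offset": [0,0,-12],"turn": 0},
  {"offset": [0,0,-12],"turn": 0},
])

```text
t: 3.55
eef_pos: [0.547, -0.0705, 0.4104]
ee_rot: [-3.131, 0.001, -1.631]
force: [0.2, -0.5, -0.6]
width: 0.0394
```

Run:
```python
from h import *
print(get_state()['width'])
plan(0.57,-0.30,0.40,-1.42)
```

```text
0.03936142089749463
t 3.55 pos [ 0.547  -0.0705  0.4104] yaw -1.631 q6 -0.29 -> offset cm [22.77 -3.67  1.04] turn -12.1
```

Request:
send_rows([
  {"offset": [4,-0.6,0],"turn": -3},
  {"offset": [9,-1.5,0],"turn": -6},
  {"offset": [14,-2.2,0],"turn": -9},
  {"offset": [19,-3,0.5],"turn": -12},
  {"offset": [22,-3.5,1],"turn": -12},
  {"offset": [22.8,-3.7,1],"turn": -12},
  {"offset": [22.8,-3.7,1],"turn": -12},
])

```text
t: 4.25
eef_pos: [0.5686, -0.3015, 0.393]
ee_rot: [3.14, 0.0, -1.425]
force: [-1.3, 0.1, -0.3]
width: 0.0396
```

Run:
```python
from h import *
import pickle
f=grab_frame('wrist'); pickle.dump(f,open('w2.pkl','wb')); cv2.imwrite('pics/w2.png',f['frame'])
P=wmap(f); im=f['frame']; hsv=cv2.cvtColor(im,cv2.COLOR_BGR2HSV).astype(int)
ok=(P[...,0]>.48)&(P[...,0]<.68)&(P[...,1]>-.42)&(P[...,1]<-.17)
m=ok&(abs(P[...,2]-.043)<.006)
n,l,s,c=cv2.connectedComponentsWithStats(m.astype(np.uint8))
for i in range(1,n):
    if s[i,4]>60:
        p=np.array([wcast(f,u,v,.043)[:2] for v,u in np.argwhere(l==i)],np.float32); print('lip',c[i],s[i,4],cv2.minEnclosingCircle(p))
b=ok&(hsv[...,0]>100)&(hsv[...,0]<125)&(hsv[...,1]>140)&(abs(P[...,2]-.022)<.006)
p=np.array([wcast(f,u,v,.024)[:2] for v,u in np.argwhere(b)],np.float32); print('tray rim',len(p),cv2.minAreaRect(p))
plan(0.596,-0.34,0.25,-1.42)
```

```text
lip [334.9039548  183.43220339] 354 ((0.5523016452789307, -0.3048785328865051), 0.02090321108698845)
lip [280.23987539 217.7165109 ] 321 ((0.6059666872024536, -0.2564086616039276), 0.021177401766180992)
tray rim 361 ((0.5824459791183472, -0.29105523228645325), (0.12796035408973694, 0.1671655774116516), 8.186407089233398)
t 4.3 pos [ 0.5686 -0.3004  0.3934] yaw -1.423 q6 0.33 -> offset cm [ 4.32 -2.13 14.34] turn -0.2
```

View pics/w2.png

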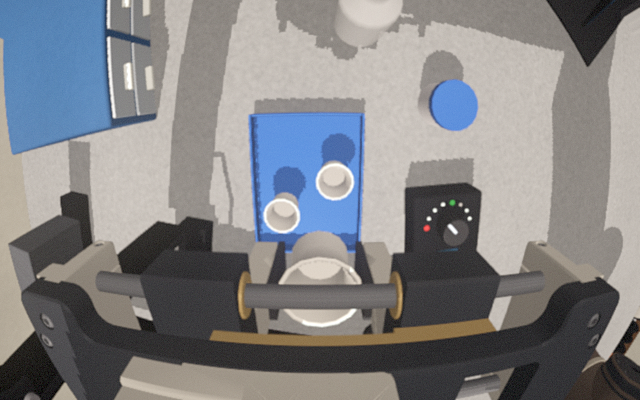

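Request:
send_rows([
  {"offset": [4.7,-2.5,0],"turn": 0},
  {"offset": [4.7,-2.5,4],"turn": 0},
  {"offset": [4.7,-2.5,8],"turn": 0},
  {"offset": [4.7,-2.5,12],"turn": 0},
  {"offset": [4.7,-2.5,16],"turn": 0},
  {"offset": [4.7,-2.5,18.5],"turn": 0},
  {"offset": [4.7,-2.5,19.5],"turn": 0},
  {"offset": [4.7,-2.5,19.5],"turn": 0},
])

```text
t: 5.1
eef_pos: [0.6006, -0.3417, 0.198]
ee_rot: [3.14, 0.001, -1.421]
force: [-0.4, -0.3, 0.2]
width: 0.0394
```

Run:
```python
from h import *
plan(0.600,-0.343,0.187,-1.428)
print(get_state()['force'])
```

```text
t 5.1 pos [ 0.6006 -0.3417  0.198 ] yaw -1.421 q6 0.39 -> offset cm [0.12 0.08 1.1 ] turn 0.4
[-0.44799543 -0.32752086  0.2138666 ]
```

Request:
send_rows([
  {"offset": [0,0,0.5],"turn": 0},
  {"offset": [0,0,0.8],"turn": 0},
  {"offset": [0,0,1.0],"turn": 0},
  {"offset": [0,0,1.0],"turn": 0},
])

```text
t: 5.5
eef_pos: [0.6005, -0.343, 0.1892]
ee_rot: [-3.141, -0.0, -1.422]
force: [-0.3, 0.7, -1.0]
width: 0.0395
```

Request:
send_rows([
  {"offset": [0,0,0],"turn": 0},
  {"offset": [0,0,0],"turn": 0},
  {"offset": [0,0,0],"turn": 0},
  {"offset": [0,0,0],"turn": 0},
  {"offset": [0,0,-0.5],"turn": 0},
  {"offset": [0,0,-2],"turn": 0},
  {"offset": [0,0,-5],"turn": 0},
  {"offset": [0,0,-10],"turn": 0},
], hand=0.2)

```text
t: 6.3
eef_pos: [0.5995, -0.3426, 0.2877]
ee_rot: [3.137, 0.003, -1.422]
force: [0.8, -0.6, 0.2]
width: 0.0527
```

Run:
```python
from h import *
print(get_state()['width'])
plan(0.52,-0.25,0.42,-1.2)
```

```text
0.052699351212021135
t 6.3 pos [ 0.5995 -0.3426  0.2877] yaw -1.422 q6 0.39 -> offset cm [-10.34   6.49 -13.23] turn -12.7
```

Request:
send_rows([
  {"offset": [-2,1,-5],"turn": -8},
  {"offset": [-5,3,-9],"turn": -16},
  {"offset": [-9,6,-13],"turn": -24},
  {"offset": [-14,7.5,-13],"turn": -32},
  {"offset": [-19,8,-13],"turn": -40},
  {"offset": [-24,8,-13],"turn": -48},
  {"offset": [-28,8,-13],"turn": -56},
  {"offset": [-28,8,-13],"turn": -64},
], hand=1)

```text
t: 7.1
eef_pos: [0.4785, -0.0747, 0.4208]
ee_rot: [-3.139, -0.003, -0.296]
force: [0.4, -0.5, 0.4]
width: 0.0876
```

Run:
```python
from h import *
plan(0.51,0.34,0.42,0.227)
```

```text
t 7.1 pos [ 0.4785 -0.0747  0.4208] yaw -0.296 q6 1.02 -> offset cm [ -9.07 -40.59   0.08] turn -29.9
```

Request:
send_rows([
  {"offset": [-9,-40.6,0],"turn": -30},
  {"offset": [-9,-40.6,0],"turn": -30},
  {"offset": [-9,-40.6,0],"turn": -30},
  {"offset": [-9,-40.6,0],"turn": -30},
  {"offset": [-9,-40.6,0],"turn": -30},
  {"offset": [-9,-40.6,0],"turn": -30},
  {"offset": [-9,-40.6,0],"turn": -30},
  {"offset": [-9,-40.6,0],"turn": -30},
])

```text
t: 7.9
eef_pos: [0.5142, 0.3224, 0.4205]
ee_rot: [-3.141, -0.002, 0.219]
force: [1.3, -0.4, 0.5]
width: 0.0878
```

Request:
send_rows([
  {"offset": [0,-1,0],"turn": 0},
  {"offset": [0,-1,0],"turn": 0},
])

```text
t: 8.1
eef_pos: [0.512, 0.332, 0.4191]
ee_rot: [-3.142, -0.0, 0.221]
force: [-1.0, -1.3, -0.6]
width: 0.0872
```

Run:
```python
from h import *
import pickle
f=grab_frame('wrist'); pickle.dump(f,open('w3.pkl','wb')); cv2.imwrite('pics/w3.png',f['frame'])
P=wmap(f); im=f['frame']; hsv=cv2.cvtColor(im,cv2.COLOR_BGR2HSV).astype(int)
ok=(P[...,0]>.4)&(P[...,0]<.7)&(P[...,1]>.2)&(P[...,1]<.45)
m=ok&(hsv[...,0]>5)&(hsv[...,0]<22)&(hsv[...,1]>150)
print('orange z pct',np.percentile(P[...,2][m],[5,50,95]).round(3))
k=m&(abs(P[...,2]-np.percentile(P[...,2][m],90))<.004)
p=np.array([wcast(f,u,v,.029)[:2] for v,u in np.argwhere(k)],np.float32); print(len(p),np.argwhere(k).mean(0),cv2.minAreaRect(p))
plan(0.51,0.34,0.42,0.227)
```

```text
orange z pct [0.023 0.025 0.028]
156 [133.96794872 315.72435897] ((0.5570239424705505, 0.3539764881134033), (0.038703009486198425, 0.05797853693366051), 16.45623779296875)
t 8.15 pos [0.512  0.3307 0.4193] yaw 0.22 q6 0.9 -> offset cm [ 0.   -0.95 -0.07] turn -0.4
```

View pics/w3.png

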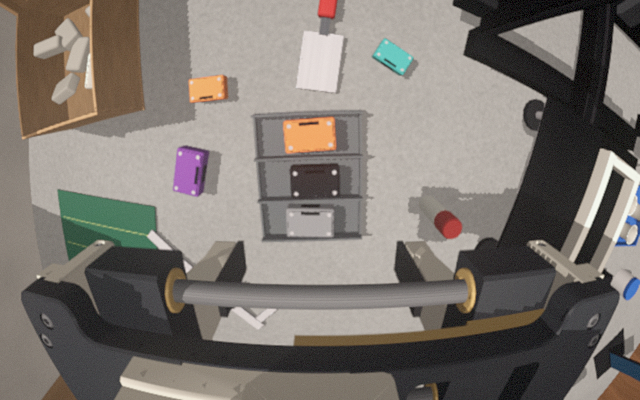

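Run:
```python
from h import *
import pickle
f=pickle.load(open('w3.pkl','rb')); im=f['frame']; hsv=cv2.cvtColor(im,cv2.COLOR_BGR2HSV).astype(int)
m=np.zeros(im.shape[:2],bool); m[105:160,270:350]=1
m&=(hsv[...,0]>3)&(hsv[...,0]<25)&(hsv[...,1]>110)
v,u=np.where(m); print(m.sum(),u.min(),u.max(),v.min(),v.max(), f['range_z'][134,310])
p=np.array([wcast(f,a,b,.029)[:2] for b,a in np.argwhere(m)],np.float32); r=cv2.minAreaRect(p); print(r)
print('port dir pts', wcast(f,309,123,.029), wcast(f,310,134,.029))
for z in [(258,157),(363,157)]: print('wall',wcast(f,*z,.027))
print(f['range_z'][130:140:3,300:320:5])
x,y=r[0]; plan(x,y,.25,np.radians(r[2]))
```

```text
1616 283 336 116 152 0.36287558
((0.5568544268608093, 0.35465607047080994), (0.04065665602684021, 0.06140948459506035), 16.874380111694336)
port dir pts [0.57029826 0.35802154 0.029     ] [0.55768625 0.35405752 0.029     ]
wall [0.51690677 0.41057692 0.027     ]
wall [0.5445114  0.28535813 0.027     ]
[[0.36009386 0.3600894  0.36281002 0.361786  ]
 [0.36172765 0.36244658 0.36262888 0.36280516]
 [0.36413208 0.36296684 0.3630259  0.36377886]
 [0.36303976 0.36424696 0.36305544 0.36296666]]
t 8.15 pos [0.512  0.3307 0.4193] yaw 0.22 q6 0.9 -> offset cm [ 4.9  -1.36 16.93] turn -4.3
```

Request:
send_rows([
  {"offset": [4.9,-1.4,0],"turn": -4.2},
  {"offset": [4.9,-1.4,5],"turn": -4.2},
  {"offset": [4.9,-1.4,10],"turn": -4.2},
  {"offset": [4.9,-1.4,15],"turn": -4.2},
  {"offset": [4.9,-1.4,17],"turn": -4.2},
  {"offset": [4.9,-1.4,17],"turn": -4.2},
  {"offset": [4.9,-1.4,17],"turn": -4.2},
], hand=0.64)

```text
t: 8.85
eef_pos: [0.5579, 0.3539, 0.2503]
ee_rot: [-3.141, -0.001, 0.291]
force: [0.2, 0.7, 1.2]
width: 0.072
```

Run:
```python
from h import *
plan(.5568,.3547,.184,.295)
print(get_state()['width'])
```

```text
t 8.85 pos [0.5579 0.3539 0.2503] yaw 0.291 q6 1.0 -> offset cm [-0.08 -0.11  6.63] turn -0.2
0.07199973689048128
```

Request:
send_rows([
  {"offset": [-0.1,-0.1,3],"turn": 0},
  {"offset": [-0.1,-0.1,5],"turn": 0},
  {"offset": [-0.1,-0.1,6.2],"turn": 0},
  {"offset": [-0.1,-0.1,6.5],"turn": 0},
  {"offset": [-0.1,-0.1,6.5],"turn": 0},
])

```text
t: 9.35
eef_pos: [0.5565, 0.3556, 0.185]
ee_rot: [-3.141, -0.002, 0.292]
force: [-0.6, 0.1, -0.1]
width: 0.072
```

Request:
send_rows([
  {"offset": [0,0,0],"turn": 0},
  {"offset": [0,0,0],"turn": 0},
  {"offset": [0,0,0],"turn": 0},
  {"offset": [0,0,0],"turn": 0},
  {"offset": [0,0,0],"turn": 0},
], hand=-1, squeeze=20)

```text
t: 9.85
eef_pos: [0.5564, 0.3557, 0.185]
ee_rot: [-3.141, -0.002, 0.292]
force: [-1.3, -0.4, 6.7]
width: 0.062
```

Request:
send_rows([
  {"offset": [0,0,-1],"turn": 0},
  {"offset": [0,0,-4],"turn": 0},
  {"offset": [0,0,-9],"turn": 0},
  {"offset": [0,0,-14],"turn": 0},
  {"offset": [0,0,-19],"turn": 0},
  {"offset": [0,0,-22],"turn": 0},
  {"offset": [0,0,-22],"turn": 0},
])

```text
t: 10.55
eef_pos: [0.5566, 0.3555, 0.4105]
ee_rot: [-3.138, -0.009, 0.292]
force: [0.2, 0.3, -1.9]
width: 0.0619
```

Run:
```python
from h import *
s=get_state(); print(s['width'],s['force'])
plan(.50,.18,.41,-0.7)
plan(.50,.055,.41,-1.63)
```

```text
0.061882539572137185 [ 0.16001204  0.25470155 -1.91556387]
t 10.55 pos [0.5566 0.3555 0.4105] yaw 0.292 q6 1.0 -> offset cm [-10.48  15.18   0.05] turn 56.9
t 10.55 pos [0.5566 0.3555 0.4105] yaw 0.292 q6 1.0 -> offset cm [-14.08  27.15   0.05] turn 110.1
```

Request:
send_rows([
  {"offset": [-2,4,0],"turn": 8},
  {"offset": [-4,8,0],"turn": 16},
  {"offset": [-7,12,0],"turn": 24},
  {"offset": [-9,16,0],"turn": 32},
  {"offset": [-11,20,0],"turn": 40},
  {"offset": [-13,24,0],"turn": 48},
  {"offset": [-14,27,0],"turn": 56},
  {"offset": [-14,27,0],"turn": 64},
])

```text
t: 11.35
eef_pos: [0.4983, 0.0532, 0.4037]
ee_rot: [3.141, 0.0, -0.834]
force: [-0.0, 0.1, -1.3]
width: 0.0619
```

Request:
send_rows([
  {"offset": [0,0,0],"turn": 8},
  {"offset": [0,0,0],"turn": 16},
  {"offset": [0,0,0],"turn": 24},
  {"offset": [0,0,0],"turn": 32},
  {"offset": [0,0,0],"turn": 40},
  {"offset": [0,0,0],"turn": 46},
  {"offset": [0,0,0],"turn": 46},
])

```text
t: 12.05
eef_pos: [0.4992, 0.0563, 0.4034]
ee_rot: [3.141, -0.0, -1.63]
force: [-0.6, -0.0, -0.9]
width: 0.0617
```

Run:
```python
from h import *
s=get_state(); print(s['width'],s['force'])
plan(.515,.05,.284,-1.63)
```

```text
0.06171226125105431 [-0.59757686 -0.02918575 -0.879653  ]
t 12.05 pos [0.4992 0.0563 0.4034] yaw -1.63 q6 -0.56 -> offset cm [ 0.53 -1.62 11.94] turn 0.0
```

Request:
send_rows([
  {"offset": [0.5,-1.6,4],"turn": 0},
  {"offset": [0.5,-1.6,8],"turn": 0},
  {"offset": [0.5,-1.6,10.5],"turn": 0},
  {"offset": [0.5,-1.6,11.4],"turn": 0},
  {"offset": [0.5,-1.6,11.8],"turn": 0},
  {"offset": [0.5,-1.6,12],"turn": 0},
  {"offset": [0.5,-1.6,12],"turn": 0},
])

```text
t: 12.75
eef_pos: [0.5157, 0.0507, 0.2848]
ee_rot: [-3.14, 0.001, -1.627]
force: [0.3, -0.5, -0.4]
width: 0.0619
```

Run:
```python
from h import *
s=get_state(); print(s['width'],s['force'])
plan(.515,.05,.282,-1.63)
```

```text
0.06194823804019265 [ 0.34179524 -0.48382336 -0.39642682]
t 12.75 pos [0.5157 0.0507 0.2848] yaw -1.627 q6 -0.53 -> offset cm [0.08 0.06 0.28] turn 0.2
```

Request:
send_rows([
  {"offset": [0,0,0.1],"turn": 0},
  {"offset": [0,0,0.2],"turn": 0},
  {"offset": [0,0,0.25],"turn": 0},
  {"offset": [0,0,0.25],"turn": 0},
])

```text
t: 13.15
eef_pos: [0.5154, 0.0506, 0.282]
ee_rot: [-3.141, 0.0, -1.628]
force: [-1.9, 0.7, 5.6]
width: 0.0618
```

Request:
send_rows([
  {"offset": [0,0,0],"turn": 0},
  {"offset": [0,0,0],"turn": 0},
  {"offset": [0,0,0],"turn": 0},
  {"offset": [0,0,0],"turn": 0},
  {"offset": [0,0,-2],"turn": 0},
  {"offset": [0,0,-5],"turn": 0},
  {"offset": [0,0,-9],"turn": 0},
  {"offset": [0,0,-11],"turn": 0},
], hand=0.64)

```text
t: 13.95
eef_pos: [0.5158, 0.0506, 0.3944]
ee_rot: [-3.138, 0.001, -1.628]
force: [1.3, -0.1, -0.9]
width: 0.072
```

Request:
send_rows([
  {"offset": [0,0,0],"turn": -8},
  {"offset": [0,0,0],"turn": -16},
  {"offset": [0,0,0],"turn": -24},
  {"offset": [0,0,0],"turn": -32},
  {"offset": [0,0,0],"turn": -40},
  {"offset": [0,0,0],"turn": -48},
  {"offset": [0,0,0],"turn": -56},
  {"offset": [0,0,0],"turn": -64},
])

```text
t: 14.75
eef_pos: [0.5153, 0.0505, 0.3911]
ee_rot: [3.141, 0.0, -0.505]
force: [1.1, -0.3, -0.2]
width: 0.072
```

Request:
send_rows([
  {"offset": [-2,0,0],"turn": -8},
  {"offset": [-3,0,0],"turn": -16},
  {"offset": [-3,0,0],"turn": -24},
  {"offset": [-3,0,0],"turn": -26},
  {"offset": [-3,0,0],"turn": -26},
], hand=0.3)

```text
t: 15.25
eef_pos: [0.489, 0.0652, 0.3911]
ee_rot: [-3.142, 0.0, -0.057]
force: [-0.6, -0.0, -0.4]
width: 0.057
```

Run:
```python
from h import *
import pickle
f=grab_frame('wrist'); pickle.dump(f,open('w4.pkl','wb')); cv2.imwrite('pics/w4.png',f['frame'])
im=f['frame']; hsv=cv2.cvtColor(im,cv2.COLOR_BGR2HSV).astype(int); P=wmap(f)
m=(hsv[...,0]>3)&(hsv[...,0]<25)&(hsv[...,1]>110)&(P[...,0]>.44)&(P[...,0]<.6)&(P[...,1]>-.02)&(P[...,1]<.12)
print('z',np.percentile(P[...,2][m],[5,50,95]))
m=m&(P[...,2]>.117)
v,u=np.where(m); print(m.sum(),u.min(),u.max(),v.min(),v.max())
p=np.array([wcast(f,a,b,.126)[:2] for b,a in np.argwhere(m)],np.float32); r=cv2.minAreaRect(p); print(r)
plan(*r[0],.282,-.06)
```

```text
z [0.09774611 0.1245006  0.30662495]
6685 43 637 2 394
((0.25943562388420105, -0.15888887643814087), (1.209039330482483, 0.2709546387195587), 51.566261291503906)
t 15.3 pos [0.4891 0.0652 0.3911] yaw -0.058 q6 0.98 -> offset cm [-21.62  23.71  10.91] turn 0.1
```

View pics/w4.png

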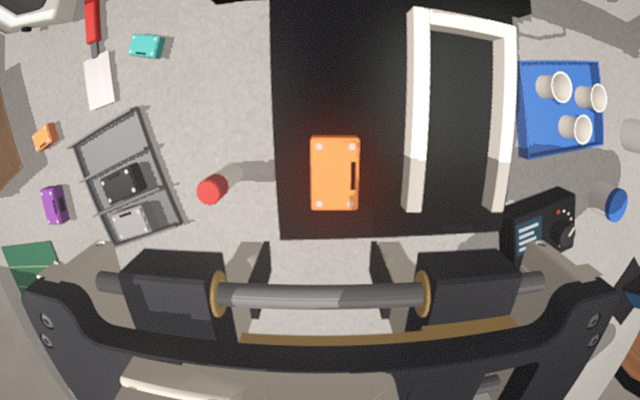

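Run:
```python
from h import *
import pickle
f=pickle.load(open('w4.pkl','rb')); im=f['frame']; hsv=cv2.cvtColor(im,cv2.COLOR_BGR2HSV).astype(int); g=im.min(2)
m=np.zeros(g.shape,bool); m[125:220,300:370]=1; m&=(hsv[...,0]>3)&(hsv[...,0]<25)&(hsv[...,1]>110)&(hsv[...,2]>130)
v,u=np.where(m); print(m.sum(),u.min(),u.max(),v.min(),v.max())
p=np.array([wcast(f,a,b,.126)[:2] for b,a in np.argwhere(m)],np.float32); r=cv2.minAreaRect(p); print(r)
plan(*r[0],.282,-.06)
n=np.zeros(g.shape,bool); n[5:215,398:520]=1; n&=g>200
n,l,s,c=cv2.connectedComponentsWithStats(n.astype(np.uint8)); i=1+s[1:,4].argmax()
p=np.array([wcast(f,a,b,.122)[:2] for b,a in np.argwhere(l==i)],np.float32); print('jig',s[i],cv2.minAreaRect(p))
```

```text
3490 309 360 135 210
((0.5174766182899475, 0.05173058062791824), (0.040530409663915634, 0.06231892853975296), 86.6555404663086)
t 15.3 pos [0.4891 0.0652 0.3911] yaw -0.058 q6 0.98 -> offset cm [ 2.92  1.17 10.91] turn 0.1
jig [ 407    7  110  205 6460] ((0.5645526051521301, -0.06483057141304016), (0.10204042494297028, 0.17526951432228088), 86.41316223144531)
```

Request:
send_rows([
  {"offset": [2.8,1.2,0],"turn": 0},
  {"offset": [2.8,1.2,4],"turn": 0},
  {"offset": [2.8,1.2,8],"turn": 0},
  {"offset": [2.8,1.2,10],"turn": 0},
  {"offset": [2.8,1.2,10.8],"turn": 0},
  {"offset": [2.8,1.2,10.8],"turn": 0},
])

```text
t: 15.9
eef_pos: [0.5164, 0.0515, 0.2824]
ee_rot: [3.14, 0.002, -0.058]
force: [0.2, 0.0, 0.7]
width: 0.0568
```

Request:
send_rows([
  {"offset": [0,0,0],"turn": 0},
  {"offset": [0,0,0],"turn": 0},
  {"offset": [0,0,0],"turn": 0},
  {"offset": [0,0,0],"turn": 0},
  {"offset": [0,0,0],"turn": 0},
  {"offset": [0,0,0],"turn": 0},
], hand=-1)

```text
t: 16.5
eef_pos: [0.5168, 0.0518, 0.2844]
ee_rot: [-3.141, -0.002, -0.057]
force: [-1.6, -0.0, 7.5]
width: 0.0396
```

Request:
send_rows([
  {"offset": [0,0,-1],"turn": 0},
  {"offset": [0,0,-4],"turn": 0},
  {"offset": [0,0,-8],"turn": 8},
  {"offset": [0,0,-11],"turn": 16},
  {"offset": [0,0,-11],"turn": 24},
  {"offset": [0,0,-11],"turn": 32},
  {"offset": [0,0,-11],"turn": 40},
  {"offset": [0,0,-11],"turn": 48},
])

```text
t: 17.3
eef_pos: [0.5161, 0.0515, 0.3938]
ee_rot: [-3.141, 0.0, -0.901]
force: [-0.7, -0.4, -1.1]
width: 0.0401
```

Run:
```python
from h import *
s=get_state(); print(s['width'],s['force'])
plan(.568,-.067,.40,-1.63)
```

```text
0.040112833100087245 [-0.71347513 -0.43090953 -1.13456304]
t 17.3 pos [0.5161 0.0515 0.3938] yaw -0.901 q6 0.19 -> offset cm [12.51  3.29 -0.62] turn 41.8
```

Request:
send_rows([
  {"offset": [4,1,0],"turn": 8},
  {"offset": [8,2.2,0],"turn": 16},
  {"offset": [11.5,3,0],"turn": 24},
  {"offset": [12.6,3.2,0],"turn": 32},
  {"offset": [12.6,3.2,0],"turn": 40},
  {"offset": [12.6,3.2,0],"turn": 41.8},
  {"offset": [12.6,3.2,0],"turn": 41.8},
  {"offset": [12.6,3.2,0],"turn": 41.8},
])

```text
t: 18.1
eef_pos: [0.5701, -0.0667, 0.3935]
ee_rot: [-3.142, 0.0, -1.623]
force: [-0.1, 0.3, -0.4]
width: 0.0398
```

Run:
```python
from h import *
plan(.570,-.0665,.284,-1.63)
```

```text
t 18.1 pos [ 0.5701 -0.0667  0.3935] yaw -1.623 q6 -0.28 -> offset cm [-2.000e-02  1.000e-02  1.095e+01] turn 0.4
```

Request:
send_rows([
  {"offset": [0,0,4],"turn": 0.4},
  {"offset": [0,0,7],"turn": 0.4},
  {"offset": [0,0,9],"turn": 0.4},
  {"offset": [0,0,10],"turn": 0.4},
  {"offset": [0,0,10.5],"turn": 0.4},
  {"offset": [0,0,10.8],"turn": 0.4},
  {"offset": [0,0,11],"turn": 0.4},
  {"offset": [0,0,11],"turn": 0.4},
])

```text
t: 18.9
eef_pos: [0.5706, -0.0666, 0.2845]
ee_rot: [-3.14, 0.0, -1.631]
force: [-0.7, 0.6, 1.3]
width: 0.0397
```

Request:
send_rows([
  {"offset": [0,0,0.1],"turn": 0},
  {"offset": [0,0,0.15],"turn": 0},
  {"offset": [0,0,0.15],"turn": 0},
])

```text
t: 19.2
eef_pos: [0.5705, -0.0666, 0.2844]
ee_rot: [-3.139, 0.0, -1.631]
force: [-6.0, 2.5, 14.1]
width: 0.04
```

Request:
send_rows([
  {"offset": [0,0,0],"turn": 0},
  {"offset": [0,0,0],"turn": 0},
  {"offset": [0,0,0],"turn": 0},
  {"offset": [0,0,0],"turn": 0},
  {"offset": [0,0,-2],"turn": 0},
  {"offset": [0,0,-5],"turn": 0},
  {"offset": [0,0,-8],"turn": 0},
  {"offset": [0,0,-10],"turn": 0},
], hand=0.2)

```text
t: 20.0
eef_pos: [0.5706, -0.0668, 0.3838]
ee_rot: [-3.14, 0.0, -1.631]
force: [0.5, 0.4, 0.5]
width: 0.0525
```

Request:
send_rows([
  {"offset": [0,3,0],"turn": -8},
  {"offset": [0,6,0],"turn": -16},
  {"offset": [0,8,0],"turn": -24},
  {"offset": [0,8,0],"turn": -32},
  {"offset": [0,8,0],"turn": -40},
  {"offset": [0,8,0],"turn": -48},
  {"offset": [0,8,0],"turn": -56},
  {"offset": [0,8,0],"turn": -64},
], hand=-0.64)

```text
t: 20.8
eef_pos: [0.4904, -0.0619, 0.3816]
ee_rot: [3.142, 0.0, -0.509]
force: [1.0, 0.8, -0.6]
width: 0.0157
```

Request:
send_rows([
  {"offset": [0,0,0],"turn": -8},
  {"offset": [0,0,0],"turn": -16},
  {"offset": [0,0,0],"turn": -24},
  {"offset": [0,0,0],"turn": -26},
  {"offset": [0,0,0],"turn": -26},
])

```text
t: 21.3
eef_pos: [0.4904, -0.0619, 0.3816]
ee_rot: [3.142, 0.0, -0.06]
force: [0.6, 1.0, -0.4]
width: 0.016
```

Run:
```python
from h import *
import pickle
f=grab_frame('wrist'); pickle.dump(f,open('w5.pkl','wb')); cv2.imwrite('pics/w5.png',f['frame'])
print(get_state()['width']); plan(.50,-.063,.286,-.059)
```

```text
0.01578481315519159
t 21.35 pos [ 0.4904 -0.0619  0.3816] yaw -0.062 q6 1.24 -> offset cm [0.97 0.05 9.56] turn -0.2
```

View pics/w5.png

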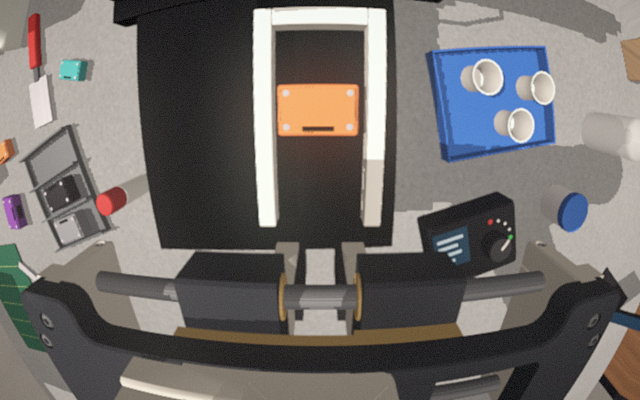

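Request:
send_rows([
  {"offset": [1,0,4],"turn": 0},
  {"offset": [1,0,7],"turn": 0},
  {"offset": [1,0,9],"turn": 0},
  {"offset": [1,0,9.5],"turn": 0},
  {"offset": [3,0,9.5],"turn": 0},
  {"offset": [4.5,0,9.5],"turn": 0},
  {"offset": [5,0,9.5],"turn": 0},
  {"offset": [5.5,0,9.5],"turn": 0},
])

```text
t: 22.15
eef_pos: [0.5453, -0.0653, 0.2871]
ee_rot: [-3.142, 0.0, -0.061]
force: [-1.3, -0.6, 0.7]
width: 0.016
```

Request:
send_rows([
  {"offset": [0.5,0,0],"turn": 0},
  {"offset": [1,0,0],"turn": 0},
  {"offset": [1.5,0,0],"turn": 0},
  {"offset": [2,0,0],"turn": 0},
  {"offset": [2.5,0,0],"turn": 0},
  {"offset": [3,0,0],"turn": 0},
  {"offset": [3.5,0,0],"turn": 0},
  {"offset": [3.5,0,0],"turn": 0},
])

```text
t: 22.95
eef_pos: [0.581, -0.0673, 0.2865]
ee_rot: [3.142, -0.0, -0.061]
force: [0.3, -0.1, -0.1]
width: 0.0156
```

Run:
```python
from h import *
s=get_state();print(s['width'],s['force']); plan(.5895,-.0681,.286,-.059)
```

```text
0.015646561937799428 [ 0.33325395 -0.1384234  -0.1194321 ]
t 22.95 pos [ 0.581  -0.0673  0.2865] yaw -0.061 q6 1.29 -> offset cm [0.86 0.03 0.05] turn -0.1
```

Request:
send_rows([
  {"offset": [0.2,0,0],"turn": 0},
  {"offset": [0.4,0,0],"turn": 0},
  {"offset": [0.6,0,0],"turn": 0},
  {"offset": [0.7,0,0],"turn": 0},
  {"offset": [0.7,0,0],"turn": 0},
])

```text
t: 23.45
eef_pos: [0.5874, -0.0677, 0.2867]
ee_rot: [-3.142, -0.0, -0.061]
force: [0.4, 0.5, 0.7]
width: 0.016
```

Request:
send_rows([
  {"offset": [0.1,0,0],"turn": 0},
  {"offset": [0.2,0,0],"turn": 0},
  {"offset": [0.2,0,0],"turn": 0},
])

```text
t: 23.75
eef_pos: [0.5885, -0.0679, 0.2866]
ee_rot: [3.141, 0.002, -0.061]
force: [-4.5, 1.7, 3.5]
width: 0.0154
```

Request:
send_rows([
  {"offset": [0.1,0,0],"turn": 0},
  {"offset": [0.1,0,0],"turn": 0},
  {"offset": [0.2,0,0],"turn": 0},
  {"offset": [0.2,0,0],"turn": 0},
  {"offset": [0.2,0,0],"turn": 0},
])

```text
t: 24.25
eef_pos: [0.5891, -0.068, 0.2864]
ee_rot: [3.141, 0.005, -0.061]
force: [-11.4, 3.2, 7.6]
width: 0.0157
```

Request:
send_rows([
  {"offset": [-0.5,0,0],"turn": 0},
  {"offset": [-3,0,0],"turn": 0},
  {"offset": [-7,0,-3],"turn": 0},
  {"offset": [-10,0,-8],"turn": 0},
  {"offset": [-10,0,-11],"turn": 0},
  {"offset": [-10,0,-11],"turn": 0},
])

```text
t: 24.85
eef_pos: [0.4919, -0.0619, 0.4029]
ee_rot: [-3.14, -0.011, -0.059]
force: [0.4, -0.8, -0.1]
width: 0.0158
```

Run:
```python
from h import *
import pickle
f=grab_frame('wrist'); pickle.dump(f,open('w6.pkl','wb')); im=f['frame']
cv2.imwrite('pics/w6.png',im)
hsv=cv2.cvtColor(im,cv2.COLOR_BGR2HSV).astype(int); g=im.min(2)
P=wmap(f)
m=(hsv[...,0]>3)&(hsv[...,0]<25)&(hsv[...,1]>110)&(hsv[...,2]>130); m[235:]=0; m[:,:230]=0; m[:,420:]=0
n,l,s,c=cv2.connectedComponentsWithStats(m.astype(np.uint8)); i=1+s[1:,4].argmax(); print(s[i])
p=np.array([wcast(f,a,b,.126)[:2] for b,a in np.argwhere(l==i)],np.float32); r=cv2.minAreaRect(p); print('housing',r)
n=(g>190); n[240:]=0; n[:,:230]=0; n[:,420:]=0
n,l,s,c=cv2.connectedComponentsWithStats(n.astype(np.uint8)); i=1+s[1:,4].argmax()
p=np.array([wcast(f,a,b,.122)[:2] for b,a in np.argwhere(l==i)],np.float32); print('jig',s[i],cv2.minAreaRect(p))
print(get_state()['force'])
cv2.imwrite('pics/w6c.png',cv2.resize(im[0:240,220:560],None,fx=2.3,fy=2.3,interpolation=cv2.INTER_CUBIC))
```

```text
[ 281   37   76   47 3206]
housing ((0.617018461227417, -0.06801769137382507), (0.061000507324934006, 0.03952503576874733), 86.50592041015625)
jig [ 260   21  122  201 7885] ((0.5646106004714966, -0.06617927551269531), (0.10156210511922836, 0.17550541460514069), 86.51301574707031)
[-0.08588386 -0.4674449  -0.35561815]
```

View pics/w6c.png

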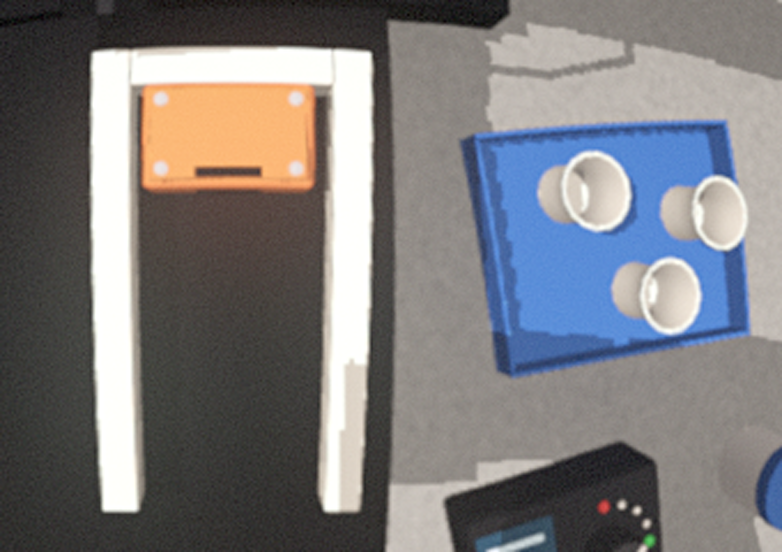

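Run:
```python
from h import *
plan(.41,-.283,.41,-.06)
```

```text
t 24.9 pos [ 0.4917 -0.0618  0.4001] yaw -0.06 q6 1.24 -> offset cm [-6.83 22.57 -0.99] turn -0.0
```

Request:
send_rows([
  {"offset": [-1.2,4,-1],"turn": 0},
  {"offset": [-2.5,8,-1],"turn": 0},
  {"offset": [-4,12.5,-1],"turn": 0},
  {"offset": [-5.5,17,-1],"turn": 0},
  {"offset": [-6.4,21,-1],"turn": 0},
  {"offset": [-6.8,22.6,-1],"turn": 0},
  {"offset": [-6.8,22.6,-1],"turn": 0},
  {"offset": [-6.8,22.6,-1],"turn": 0},
], hand=0.3)

```text
t: 25.7
eef_pos: [0.4097, -0.2837, 0.4058]
ee_rot: [-3.141, 0.001, -0.062]
force: [0.8, 0.1, -1.0]
width: 0.0569
```

Run:
```python
from h import *
import pickle
f=grab_frame('wrist'); pickle.dump(f,open('w7.pkl','wb')); im=f['frame']
v0,u0=None,None
# expected dial pixel: nearest pixel whose z=.071 point is (.402,-.283)
v,u=np.mgrid[0:240:2,0:640:2]
q=np.array([wcast(f,a,b,.071)[:2] for a,b in zip(u.ravel(),v.ravel())])
i=np.linalg.norm(q-[.402,-.283],axis=1).argmin(); cu,cv_=u.ravel()[i],v.ravel()[i]; print(cu,cv_)
y0,x0=max(cv_-50,0),cu-65
cv2.imwrite('pics/w7c.png',cv2.resize(im[y0:y0+100,x0:x0+130],None,fx=6,fy=6,interpolation=cv2.INTER_CUBIC)); print('origin',x0,y0)
plan(.41,-.283,.41,-.06)
```

```text
320 192
origin 255 142
t 25.75 pos [ 0.4099 -0.2832  0.406 ] yaw -0.061 q6 1.72 -> offset cm [ 0.01 -0.02 -0.4 ] turn -0.1
```

View pics/w7c.png

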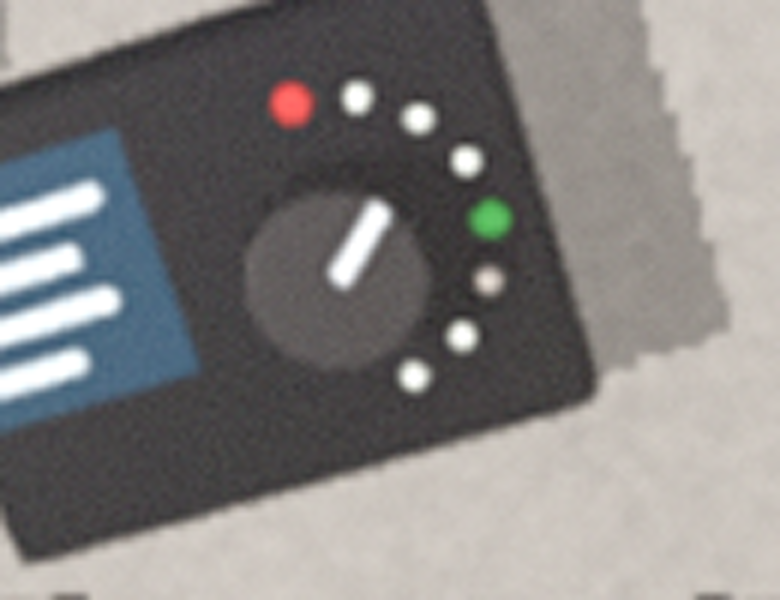

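Run:
```python
from h import *
import pickle
f=pickle.load(open('w7.pkl','rb'))
w=lambda cx,cy,z: wcast(f,255+(cx+.5)/6-.5,142+(cy+.5)/6-.5,z)[:2]
c=w(338,280,.071); t=w(379,207,.071); r=w(291,104,.0465); g=w(490,219,.0465); l=w(414,377,.0465)
a=lambda p:np.arctan2(*(p-c)[::-1])
print(c,np.linalg.norm(t-c),np.linalg.norm(r-c),np.linalg.norm(g-c))
print('angle red',a(r),'ptr',a(t),'green',a(g),'last',a(l)); print('dial rad',a(r)-a(t),'green',a(r)-a(g),'need deg',np.degrees(a(t)-a(g)))
plan(*c,.229,None)
```

```text
[ 0.4077078 -0.2742242] 0.01493656055443524 0.0284265151931948 0.028202865014322828
angle red 0.2647268370580988 ptr -0.565242428428761 green -1.4523985695184949 last -2.7215134745461556
dial rad 0.8299692654868598 green 1.7171254065765937 need deg 50.83030265355434
t 25.75 pos [ 0.4099 -0.2832  0.406 ] yaw -0.061 q6 1.72 -> offset cm [-0.27 -0.88 17.7 ] turn -0.0
```

Request:
send_rows([
  {"offset": [-0.3,-0.9,4],"turn": 0},
  {"offset": [-0.3,-0.9,8],"turn": 0},
  {"offset": [-0.3,-0.9,12],"turn": 0},
  {"offset": [-0.3,-0.9,15],"turn": 0},
  {"offset": [-0.3,-0.9,17],"turn": 0},
  {"offset": [-0.3,-0.9,17.5],"turn": 0},
  {"offset": [-0.3,-0.9,17.5],"turn": 0},
])

```text
t: 26.45
eef_pos: [0.4077, -0.2736, 0.2313]
ee_rot: [-3.141, 0.001, -0.059]
force: [-0.2, -0.5, 1.5]
width: 0.057
```

Request:
send_rows([
  {"offset": [0,0,0],"turn": 0},
  {"offset": [0,0,0],"turn": 0},
  {"offset": [0,0,0],"turn": 0},
  {"offset": [0,0,0],"turn": 0},
  {"offset": [0,0,0],"turn": 0},
], hand=-1, squeeze=20)

```text
t: 26.95
eef_pos: [0.4076, -0.2739, 0.2325]
ee_rot: [-3.141, -0.002, -0.061]
force: [0.1, 6.6, 5.5]
width: 0.0325
```

Request:
send_rows([
  {"offset": [0,0,0],"turn": 7},
  {"offset": [0,0,0],"turn": 14},
  {"offset": [0,0,0],"turn": 21},
  {"offset": [0,0,0],"turn": 28},
  {"offset": [0,0,0],"turn": 35},
  {"offset": [0,0,0],"turn": 42},
  {"offset": [0,0,0],"turn": 48.5},
  {"offset": [0,0,0],"turn": 48.5},
])

```text
t: 27.75
eef_pos: [0.4073, -0.2744, 0.2324]
ee_rot: [-3.141, -0.001, -0.909]
force: [-1.4, 1.1, 6.5]
width: 0.0322
```

Request:
send_rows([
  {"offset": [0,0,0],"turn": 0},
  {"offset": [0,0,0],"turn": 0},
  {"offset": [0,0,0],"turn": 0},
  {"offset": [0,0,0],"turn": 0},
  {"offset": [0,0,-2],"turn": 0},
  {"offset": [0,0,-6],"turn": 0},
  {"offset": [0,0,-11],"turn": 0},
  {"offset": [0,0,-16],"turn": 0},
], hand=0.3)

```text
t: 28.55
eef_pos: [0.4069, -0.2741, 0.3932]
ee_rot: [3.141, 0.001, -0.907]
force: [1.3, -0.9, -0.8]
width: 0.0568
```

Run:
```python
from h import *
import pickle
f=grab_frame('wrist'); pickle.dump(f,open('w8.pkl','wb')); im=f['frame']
v,u=np.mgrid[0:260:2,0:640:2]
q=np.array([wcast(f,a,b,.071)[:2] for a,b in zip(u.ravel(),v.ravel())])
i=np.linalg.norm(q-[.4077,-.2742],axis=1).argmin(); cu,cv_=u.ravel()[i],v.ravel()[i]
c=cv2.resize(im[cv_-40:cv_+40,cu-50:cu+50],None,fx=6,fy=6,interpolation=cv2.INTER_CUBIC)
cv2.imwrite('pics/w8c.png',c); print(cu-50,cv_-40); s=get_state(); print(s['t'],s['eef_pos'],s['ee_rot'])
```

```text
268 148
28.6 [ 0.40876827 -0.27520331  0.40228241] [-3.13701593 -0.0105614  -0.90515137]
```

View pics/w8c.png

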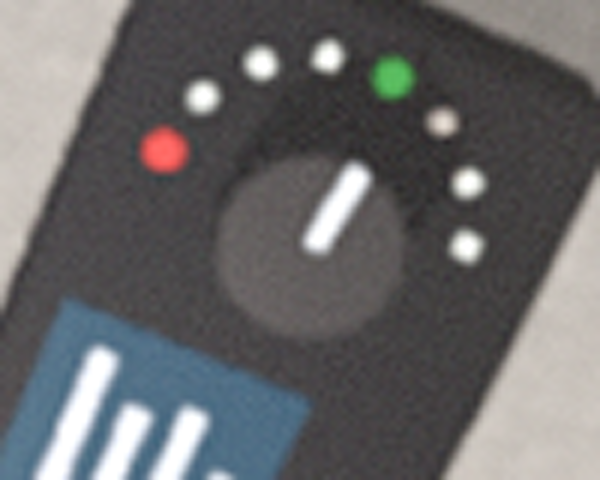

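Run:
```python
from h import *
import pickle
f=pickle.load(open('w8.pkl','rb'))
w=lambda cx,cy,z: wcast(f,268+(cx+.5)/6-.5,148+(cy+.5)/6-.5,z)[:2]
c=w(312,248,.071); a=lambda p:np.arctan2(*(p-c)[::-1])
t,r,g=w(357,170,.071),w(165,150,.0465),w(392,77,.0465)
d=a(r)-a(t); print(c,'dial',d,'green',a(r)-a(g))
s=get_state(); print(s['t'],s['force'])
if abs(d-1.676)<.15: print('handing in',job_done())
```

```text
[ 0.40706084 -0.27445148] dial 1.6672969195479241 green 1.681064336591869
28.6 [ 3.90402091 -1.59892938 10.74946753]
the job is handed in; nothing more can be done
handing in None
```

The job is done and handed in at about 28.6 s of the 72 s allowed.

- **Cup:** I moved it from the jig to the blue tray. Later wrist pictures show all three cups upright and clear of each other.
- **Housing:** I took the larger orange one from its lane, leaving the small orange, purple and turquoise parts alone. I set it down on the bed's left side to turn it and grip it again. It went into the jig with the port towards the open end. I then pushed it home with both fingers until the wrist read about 11 N against the stop.
- **Housing check:** The last picture shows it against the stop, and its angle matches the jig's (86.5° for both). Its measured centre came out about 2.5 mm short of the ideal home position. The jig itself measured 2.5 mm short in the same picture, so I trusted the push force and the visible contact.
- **Dial:** It stood at the second click, so I turned it about 48° clockwise and let go. It then measured 1.667 rad against the target of 1.676, and the green dot measured 1.681.

The state read just before handing in showed about 11 N, although the gripper was open and well above everything. I put this down to the arm still settling after its fast lift, as the reading one step earlier was under 2 N, but I did not check it again. I also did not take a fresh picture of the jig after setting the dial.

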